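Fill the last place of a centrifuge tube carrier and lift it off the balance

TASK

The tube carrier for the centrifuge stands on the laboratory balance with one socket still empty. Take the closed tube out of the six-hole rack and lower it gently into the empty socket until it rests on the bottom, without dropping it or pressing hard on carrier or balance, and let go of it; then take the carrier by its black handle, lift it straight up about 8 cm off the balance pan with all four tubes in it, keep it level and steady, and finish still holding it there. Leave the bottle, the tip box and the beaker alone.

Things in the scene. Friction and masses are not known exactly. Their poses are not given: they have to be found in the camera images.
- tube: the tube to be loaded: round-bottomed 50 ml centrifuge tube, clear plastic, white screw cap, closed, 56-68 g, 107 mm tall. Tube 29 mm diameter with hemispherical bottom; cap 34 mm diameter, 85 to 107 mm above the origin. Origin: centre of the bottom, z up the tube. Starts upright in a rack hole (33 mm diameter, floor 5 mm above the bench); grip it by the cap from above.
- carrier: loose grey plastic carrier, 280-455 g empty, any yaw: block 140 x 120 mm (x, y), 75 mm high, four upright sockets at x +-40, y +-36 mm, over its middle a black handle bar on two steel posts (top at 145 mm). Filled, it balances about under the handle's middle. Origin: centre of the underside; z up; x along the handle. Stands on the balance pan and slides if pushed.
- handle (a point): centre of the black handle bar, 134 mm above the carrier's underside. Bar 100 mm long (carrier x), 14 mm thick (y), 22 mm high, open space below. Grip it from above at its middle, fingers closing along the carrier's y. Caps of seated tubes beside it reach 115 mm above the underside.
- socket0 (a point): the empty socket: centre of its floor, 8 mm above the carrier's underside, at carrier x +40, y +36 mm; axes as the carrier's. 33 mm diameter, 67 mm deep, mouth level with the block's top. A fully seated tube's origin is at this point, its cap 18 mm clear above the block.
- socket1 (a point): floor centre of an occupied socket, carrier x = -40, y = +36 mm
- socket2 (a point): floor centre of an occupied socket, carrier x = -40, y = -36 mm
- socket3 (a point): floor centre of an occupied socket, carrier x = +40, y = -36 mm
- balance: white top-loading laboratory balance, fixed to the bench, housing about 300 x 205 mm and 45 mm high, square steel pan 180 x 180 mm. Origin: on the bench under the centre of the pan; the display lies toward its own -x.
- pan (a point): centre of the top of the balance pan, 55 mm above the bench
- rack: plain aluminium rack fixed to the bench, 132 x 92 mm, 50 mm high, with six holes in two rows of three; only one holds a tube. Origin: centre of the underside.
- reagent: bystander: glass reagent bottle with cap, 70 mm diameter, 140 mm tall; origin: centre of the underside
- tipbox: bystander: closed pipette tip box, 85 x 125 mm, 89 mm high; origin: centre of the underside
- beaker: bystander: glass beaker, 68 mm diameter, 90 mm high; origin: centre of the underside
- loaded1: tube already standing in socket1; the same kind of tube as the one to be loaded: 107 mm tall, cap 34 mm diameter; origin: centre of its bottom
- loaded2: tube already standing in socket2; the same kind of tube as the one to be loaded: 107 mm tall, cap 34 mm diameter; origin: centre of its bottom
- loaded3: tube already standing in socket3; the same kind of tube as the one to be loaded: 107 mm tall, cap 34 mm diameter; origin: centre of its bottom

How it is judged:
On the way, in this order (a step that is already met when the one before it is completed fails the run):
1. the tube rests on the bottom of the empty socket, let go, the carrier still standing on the pan (distance between tube and socket0 below 0.006 m and contact force between the fingers and tube below 0.05 N and z of carrier in the frame of pan below 0.004 m), for 0.3 s.
2. the carrier is clear of the balance pan with all four tubes in it (distance between tube and socket0 below 0.006 m and distance between loaded1 and socket1 below 0.006 m and distance between loaded2 and socket2 below 0.006 m and distance between loaded3 and socket3 below 0.006 m and contact force between carrier and balance below 0.05 N and z of carrier in the frame of pan above 0.03 m), for 0.2 s.
At the end, for the whole second after the job is handed in: All four tubes sit on the bottoms of their sockets (within 6 mm); the fingers hold the carrier, not the new tube, 50 to 120 mm above the pan and within 60 mm of its centre, clear of the balance, level within 5 degrees, slower than 20 mm/s and 0.1 rad/s (distance between tube and socket0 below 0.006 m and distance between loaded1 and socket1 below 0.006 m and distance between loaded2 and socket2 below 0.006 m and distance between loaded3 and socket3 below 0.006 m and contact force between the fingers and tube below 0.05 N and contact force between carrier and balance below 0.05 N and contact force between the fingers and carrier above 1 N and z of carrier in the frame of pan between 0.05 and 0.12 m and horizontal distance between carrier and pan below 0.06 m and angle between carrier's own z axis and vertical below 0.09 rad and linear speed of carrier below 0.02 m/s and angular speed of carrier below 0.1 rad/s); the arm keeps its last pose, push and grip.
It fails at once if the tube is dropped into the carrier: it falls, let go, faster than 0.35 m/s (a drop of over 6 mm) (contact force between the fingers and tube below 0.05 N and linear speed of tube above 0.35 m/s and distance between tube and socket0 below 0.15 m and z of carrier in the frame of pan below 0.02 m).
It fails at once if the tube is pushed hard into the carrier (over 15 N) (contact force between tube and carrier above 15 N).
It fails at once if the balance pan is pressed with more than 30 N (contact force between carrier and balance above 30 N).
It fails at once if the carrier tips more than 15 degrees (angle between carrier's own z axis and vertical above 0.26 rad).
It fails at once if the bottle, tip box or beaker is moved by more than 20 mm (distance of any of reagent, tipbox, beaker from where it was at the start of the episode above 0.02 m).
It also fails if it takes over 53 s, if anything falls off the work surface, if the arm or the gripper's body presses on something with over 40 N, if the wrist force passes 120 N, or if a joint passes its speed limit or range.

ROBOT

A 7-joint arm with a two-finger parallel gripper is mounted at the origin on the work surface. World frame = base frame: x ahead of the robot, y to its left, z up, the work surface at z = 0. Lengths are in m, angles in rad, forces in N, time in s.
With the tool pointing down it reaches from about 0.4 to 0.85 m from the base axis. Payload 4.5 kg.
Tool frame: the origin (TCP) lies midway between the tips of the shut fingers; the grasp point (between the pads) lies r.grip_point_offset behind it (r.grip_point_offset is the distance from the TCP to the grasp point, in m); z points along the fingers, y is the line along which they close (so a half turn about z gives the same grasp; the last joint's range is limited). The gripper opens to 88 mm and grips with 3 to 60 N. Pads are 18 mm wide; open, the fingers measure 123 mm over their backs; the gripper's body (75 mm by 187 mm) begins 45 mm behind the grasp point.
Start: joints at [1.16, 0.689, -0.195, 1.565, 0.157, 0.902, -0.215], TCP at [0.269, -0.564, 0.239] pointing down, gripper open.
Joint ranges: [-3.01, 3.01], [-0.46, 2.08], [-1.47, 1.51], [0.13, 2.56], [-1, 4.14], [0.04, 2.09], [-2.66, 2.66]. Speed limits (rad/s): [2.57, 2.57, 3.14, 3.14, 3.14, 3.14, 3.14].

INTERFACE

Orientations are given as a unit quaternion [x, y, z, w].
In Python, from plant import r gives the robot as it stands.
- The arm moves only by the shell command python3 -m jog 'ROWS' [FORCE]. ROWS is JSON, a list of rows, each an object of numbers: "wx", "wy", "wz": the turn, a rotation vector about the world's x, y, z as a fraction of full scale; "dx", "dy", "dz": the shift along the world's x, y, z as a fraction of full scale; "hand": the closure, from 0 (fully open) to 1 (shut). In form: [{"wx": .., "wy": .., "wz": .., "dx": .., "dy": .., "dz": .., "hand": ..}, ...]. A call has 1 to 5 rows; each row shifts and turns the commanded pose from where the row before left it; what a row does not reach is not made up. Full scale, the value 1, is 0.25 m for a shift and 2 rad for a turn. A row lasts 1/12 s, in which the tool goes at most 41.7 mm and 7.16 degrees, less where a joint would pass 70% of its speed; a pose out of reach is approached as far as the arm can. A call with a number of a shift or a turn outside -1 to 1 is refused whole. A call with a gripper value outside its range is refused whole. The fingers move at their own pace and stop on an object; FORCE is the grip in N (left out, the last holds). Time passes only in rows, so rows that do not move let the fingers close. It gives the time, the measured TCP pose, the force, the opening and the grip force at its end, in the units of the state.
- r.get_state(): the state, without advancing time (a new reading comes with each control period).
- r.snapshot(name): name is "scene" or "top"; returns the picture (400x640x3 uint8, red, green, blue); there is no depth.
- r.camera_info(name): a dict with "mtx" (3x3 intrinsics, pixels), "R" (3x3) and "t" (3): a world point X has camera coordinates R X + t. Camera axes: x right, y down, z forward; pixel columns grow to the right and rows downward; lengths in m; the calibration is good to about 2 mm. A picture is of the moment at which its call begins. camera_info takes no time and is no camera call.
- r.finish_job(): hands the job in; it is judged then, once.
Trained networks look in the newest picture that a camera, given by its name, has taken for a name from the list of things; names that differ only in an ending like _2 or _b are one class to them, and where a whole thing is asked for, a point or a joint stands for the part that bears it (a point fixed in the world has none). Each returns a list of dicts, best first, with "p" (0 to 1); they miss things now and then, are a little off and sometimes report something else, mostly with a low value. They report only what shows in the picture. A call takes as long as a camera call.
- r.search_frame(camera, query): "bbox" ([left, top, right, bottom] in pixels, round what is visible of it).
- r.masks_of(camera, query): "region" (400x640 bool, what is visible of it) and "bbox" ([left, top, right, bottom] in pixels, round what is visible of it).
The state is a dict: "clock": time; "q": joint angles; "qd": joint speeds; "joint_torque": joint torques, N m; "tool_pos": TCP position; "eef_rot": TCP orientation; "contact_force": force on the tool from outside, world axes, zero at the start; "moment": the same for the moment, N m; "opening": opening from 0.0 (shut) to 1.0 (fully open); "finger_force": force on a finger pad.
Only numpy, scipy, OpenCV 4.12 (cv2) and the standard library are available. Lean on these libraries where they do the work, as an engineer would, in place of code of your own. Each camera call takes 0.05 s, during which the arm holds its last target. There are 200 camera calls.

## Working session

There is one attempt and no reset: what is moved stays moved. The work goes in short steps, Python scripts to look and compute and a shell command to move; the robot and the scene stay as the last step left them, time stands still between calls to the robot, and variables do not carry over. Pictures are saved under pics/ and viewed, at most 10 in all, crops included, and the job is handed in when it is done.

```bash
mkdir -p pics; ls; python3 - <<'E'
from plant import r
import cv2,numpy as np
print(r.grip_point_offset); s=r.get_state(); print({k:np.round(v,3) for k,v in s.items()})
for c in ("scene","top"):
    im=r.snapshot(c); cv2.imwrite(f"pics/{c}0.png",im[:,:,::-1]); ci=r.camera_info(c)
    print(c,ci, 'cam pos',-ci['R'].T@ci['t'])
    for n in ["tube","carrier","handle","balance","rack","reagent","tipbox","beaker","loaded1"]:
        print(n,[(round(d['p'],2),np.round(d['bbox']).tolist()) for d in r.search_frame(c,n)][:5])
E
```

```text
pics
0.0187
{'clock': np.float64(0.0), 'q': array([ 1.16 ,  0.69 , -0.195,  1.566,  0.157,  0.902, -0.215]), 'qd': array([-0.001, -0.001,  0.001,  0.001,  0.001,  0.001, -0.   ]), 'joint_torque': array([-0.0000e+00, -5.2756e+01, -1.2670e+00, -1.5343e+01, -5.3000e-02,
        7.0000e-03,  0.0000e+00]), 'tool_pos': array([ 0.269, -0.564,  0.238]), 'eef_rot': array([ 0.975,  0.221, -0.   , -0.001]), 'contact_force': array([-0.196,  0.59 ,  0.287]), 'moment': array([-0.006,  0.015,  0.004]), 'finger_force': np.float64(0.0), 'opening': np.float64(1.002)}
scene {'mtx': array([[504.53806153,   0.        , 319.66492976],
       [  0.        , 504.53806153, 194.49360924],
       [  0.        ,   0.        ,   1.        ]]), 'R': array([[-0.23420575,  0.97215572, -0.00780573],
       [ 0.82716667,  0.19504426, -0.5270228 ],
       [-0.51082576, -0.12988841, -0.8498153 ]]), 't': array([ 0.11795384, -0.43445385,  1.81068218])} cam pos [1.31193432 0.20525485 1.31069905]
tube [(0.69, [252.0, 150.0, 269.0, 170.0]), (0.37, [330.0, 142.0, 414.0, 244.0])]
carrier []
handle [(0.72, [348.0, 164.0, 408.0
[... 829 characters left out ...]
05738338 1.10104493]
tube [(0.65, [398.0, 242.0, 418.0, 257.0])]
carrier [(0.72, [208.0, 195.0, 290.0, 276.0])]
handle [(0.81, [208.0, 196.0, 292.0, 276.0]), (0.67, [213.0, 219.0, 230.0, 236.0])]
balance [(0.93, [212.0, 189.0, 305.0, 325.0]), (0.25, [431.0, 136.0, 469.0, 172.0])]
rack [(0.88, [383.0, 211.0, 449.0, 260.0])]
reagent [(0.68, [430.0, 132.0, 471.0, 168.0]), (0.56, [398.0, 241.0, 418.0, 258.0])]
tipbox [(0.84, [318.0, 108.0, 378.0, 158.0])]
beaker [(0.66, [129.0, 261.0, 170.0, 292.0]), (0.26, [212.0, 190.0, 304.0, 325.0])]
loaded1 [(0.82, [211.0, 221.0, 231.0, 237.0]), (0.77, [263.0, 234.0, 280.0, 252.0]), (0.51, [252.0, 202.0, 263.0, 222.0]), (0.24, [398.0, 241.0, 418.0, 258.0])]
```

```bash
python3 - <<'E'
import cv2
a=cv2.imread("pics/top0.png")[90:340,110:490]; cv2.imwrite("pics/top0c.png",cv2.resize(a,None,fx=2.1,fy=2.1,interpolation=cv2.INTER_CUBIC))
a=cv2.imread("pics/scene0.png")[120:300,170:490]; cv2.imwrite("pics/scene0c.png",cv2.resize(a,None,fx=2.5,fy=2.5,interpolation=cv2.INTER_CUBIC))
E
```

```text
(no output)
```

View pics/top0c.png

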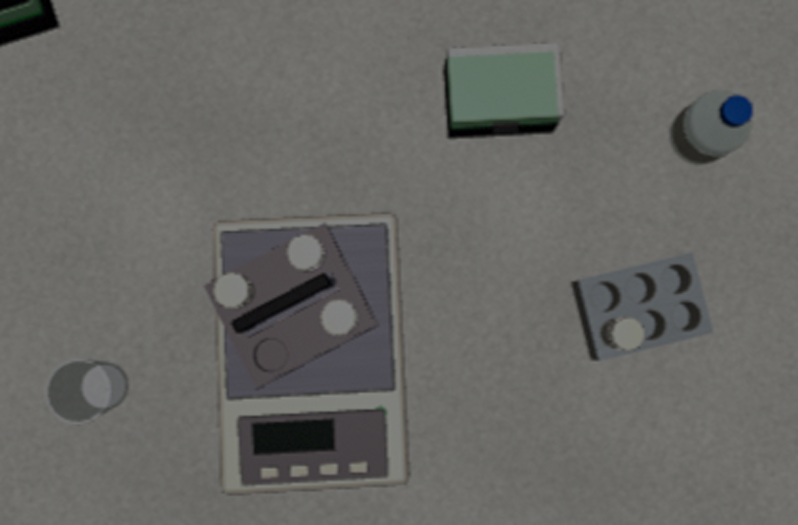

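View pics/scene0c.png

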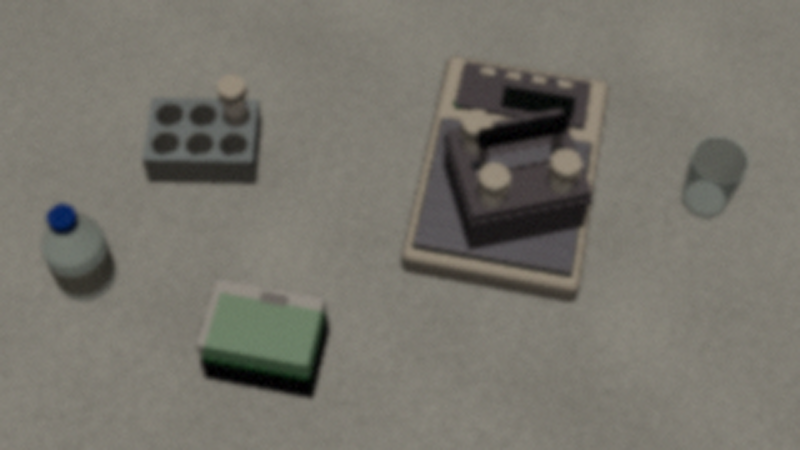

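The top view shows the tube's cap at about (409,249) px and the empty socket at about (239,258), with caps at (220,228), (255,210) and (271,240). Carrier x therefore points image lower-left, at a yaw of about 116°. Next I fit the poses.

```bash
cat > h.py <<'E'
from plant import r
import cv2,numpy as np
from scipy.optimize import least_squares
CI={c:r.camera_info(c) for c in("scene","top")}
def proj(c,X):
    ci=CI[c]; p=np.atleast_2d(X)@ci['R'].T+ci['t']; p=p@ci['mtx'].T; return p[:,:2]/p[:,2:]
a=np.linspace(0,2*np.pi,40)[:-1]
def capc(c,base,h0=.085,h1=.107):
    pts=np.vstack([np.c_[base[0]+.017*np.cos(a),base[1]+.017*np.sin(a),0*a+base[2]+h] for h in(h0,h1)])
    hull=cv2.convexHull(proj(c,pts).astype(np.float32)); m=cv2.moments(hull); return np.array([m['m10'],m['m01']])/m['m00']
def car(p,x,y,z):
    c,s=np.cos(p[2]),np.sin(p[2]); return np.array([p[0]+c*x-s*y,p[1]+s*x+c*y,z])
def white(c,im,uv,n=13,thr=None):
    u,v=np.round(uv).astype(int); g=im[v-n:v+n+1,u-n:u+n+1].astype(float).min(2)
    t,_=cv2.threshold(g.astype(np.uint8),0,255,cv2.THRESH_OTSU); 
    k,l,st,cen=cv2.connectedComponentsWithStats((g>t).astype(np.uint8)); i=l[n,n]
    return cen[i]+[u-n,v-n], st[i]
E
python3 - <<'E'
from h import *
cap={'top':[(220,228.5),(255,210.5),(271,241),(408.5,249.5)],'scene':None}
obs={}
for c in("top","scene"):
    r.snapshot(c); 
    for n in("loaded1","tube"):
        for d in r.masks_of(c,n)[:5]:
            m=d['region']; v,u=np.nonzero(m); print(c,n,round(d['p'],2),[round(u.mean(),1),round(v.mean(),1)],m.sum(),np.round(d['bbox']))
im=r.snapshot('top')
for uv in cap['top']: print(white('top',im,uv))
for d in r.masks_of('top','handle')[:2]:
    print('handle',d['p'],d['bbox'])
g=im[195:280,205:295].max(2); k,l,st,cen=cv2.connectedComponentsWithStats((g<45).astype(np.uint8))
print(st,cen+[205,195])
for i in range(1,k):
    if st[i,4]>80: 
        v,u=np.nonzero(l==i); print(cv2.minAreaRect(np.c_[u+205,v+195].astype(np.float32)))
E
```

```text
top loaded1 0.81 [np.float64(255.5), np.float64(210.1)] 214 [251. 201. 264. 222.]
top loaded1 0.72 [np.float64(221.3), np.float64(228.1)] 249 [213. 220. 230. 237.]
top loaded1 0.67 [np.float64(248.0), np.float64(237.3)] 2936 [209. 200. 292. 273.]
top loaded1 0.46 [np.float64(271.7), np.float64(240.6)] 209 [265. 233. 279. 248.]
top tube 0.53 [np.float64(406.4), np.float64(248.6)] 266 [396. 241. 416. 255.]
top tube 0.32 [np.float64(271.3), np.float64(240.9)] 248 [260. 233. 279. 252.]
scene loaded1 0.76 [np.float64(366.6), np.float64(193.4)] 204 [358. 189. 374. 203.]
scene loaded1 0.71 [np.float64(395.1), np.float64(187.8)] 208 [388. 179. 404. 198.]
scene loaded1 0.43 [np.float64(358.6), np.float64(170.7)] 110 [358. 167. 367. 182.]
scene tube 0.56 [np.float64(262.9), np.float64(159.5)] 211 [254. 150. 268. 169.]
scene tube 0.49 [np.float64(370.3), np.float64(191.9)] 3510 [330. 142. 412. 244.]
scene tube 0.43 [np.float64(375.7), np.float64(191.7)] 2062 [347. 166. 406. 219.]
(array([219.0251046 , 226.91631799]), array([  5,   0,  16,  22, 239], dtype=int32))
(array([254.62735849, 209.55188679]), array([  5,   5,  17,  16, 212], dtype=int32))
(array([270.60747664, 240.4953271 ]), array([  5,   5,  16,  16, 214], dtype=int32))
(array([408.58278146, 250.71688742]), array([  0,   0,  27,  27, 604], dtype=int32))
handle 0.89 [207.6, 194.8, 290.4, 273.0]
handle 0.25 [428.5, 132.9, 471.2, 169.1]
[[   0    0   90   85 7267]
 [  15   25   49   29  383]] [[249.8043209  237.1611394 ]
 [243.72584856 233.94255875]]
((244.15231323242188, 233.83358764648438), (7.632338047027588, 52.30850601196289), 62.44719314575195)
```

```bash
python3 - <<'E'
from h import *
T={c:r.snapshot(c) for c in("top","scene")}
def wh(c,uv,n=14):
    u,v=np.round(uv).astype(int); g=T[c][v-n:v+n+1,u-n:u+n+1].min(2).astype(int)
    hi=np.percentile(g[n-4:n+5,n-4:n+5],70); 
    k,l,st,cen=cv2.connectedComponentsWithStats((g>0.80*hi).astype(np.uint8)); i=l[n,n]; return cen[i]+[u-n,v-n],st[i][2:],hi
top=[wh('top',x) for x in[(220,228.5),(255,210.5),(271,241),(408.5,249.5)]]
sc=[wh('scene',x) for x in[(396,185),(367,192),(262.5,155)]]
for x in top+sc: print(x)
S={1:(-.04,.036),2:(-.04,-.036),3:(.04,-.036)}
O=[('top',3,top[0][0]),('top',2,top[1][0]),('top',1,top[2][0])]
z0=.055
def res(p,O=O):
    e=[capc(c,car(p,*S[i],z0+.008))-uv for c,i,uv in O]
    e.append(proj('top',car(p,0,0,z0+.145))[0]-[244.0,233.9])
    e.append(proj('top',car(p,.04,.036,z0+.075))[0]-[238.6,257.6])
    return np.ravel(e)
f=least_squares(res,[.44,.22,2.03]); p=f.x; print('top only',p,np.degrees(p[2]),np.round(f.fun,1))
for i in S: print(i,'scene pred',capc('scene',car(p,*S[i],z0+.008)))
h=[proj('top',car(p,s*.05,0,z0+.145))[0] for s in(-1,1)]; print('handle ends',h)
O2=O+[('scene',1,sc[1][0]),('scene',2,sc[1][0])][:0]
print('pan socket0',car(p,.04,.036,z0+.008))
g=least_squares(lambda q:np.ravel([capc('top',[q[0],q[1],.005])-top[3][0]]),[.4,-.15]).x
print('tube top',g,'scene pred',capc('scene',[*g,.005]))
g2=least_squares(lambda q:np.ravel([capc(c,[q[0],q[1],.005])-o for c,o in(('top',top[3][0]),('scene',sc[2][0]))]),g); print('tube both',g2.x,g2.fun)
for n in(0,):
  print('rack corners', )
E
```

```text
(array([218.91150442, 226.60619469]), array([ 16,  22, 226], dtype=int32), np.float64(125.0))
(array([254.66028708, 209.55023923]), array([ 16,  16, 209], dtype=int32), np.float64(127.0))
(array([270.61320755, 240.54716981]), array([ 16,  16, 212], dtype=int32), np.float64(127.0))
(array([408.92746114, 248.38860104]), array([ 15,  16, 193], dtype=int32), np.float64(122.0))
(array([396.26595745, 184.24468085]), array([13, 10, 94], dtype=int32), np.float64(122.0))
(array([367.56701031, 189.56701031]), array([12, 11, 97], dtype=int32), np.float64(122.0))
(array([262.5826087 , 150.70782609]), array([ 29,  29, 575], dtype=int32), np.float64(121.0))
top only [0.53516857 0.17422252 2.02399592] 115.966423937107 [ 1.3  0.7  0.2 -0.2  0.1 -0.3 -1.  -0.6 -0.5  0.4]
1 scene pred [360.91510862 171.319347  ]
2 scene pred [367.80793327 192.88361708]
3 scene pred [396.38180066 187.37080164]
handle ends [array([265.6259567 , 221.56159205]), array([220.20400654, 245.05622245])]
pan socket0 [0.48528897 0.19442216 0.063     ]
tube top [ 0.494596   -0.17677591] scene pred [262.10964705 156.32953506]
tube both [ 0.48812077 -0.17740234] [ 0.41891016  2.94056422 -0.03699407  3.86355419]
rack corners
```

```bash
python3 - <<'E'
from h import *
O=[(3,None),(2,(254.66,209.55)),(1,(270.61,240.55))]
S={1:(-.04,.036),2:(-.04,-.036),3:(.04,-.036)}
sO=[(3,(396.27,184.24)),(2,(367.57,189.57))]
im=r.snapshot('top').min(2).astype(int); s=r.snapshot('scene').min(2).astype(int)
k,l,st,cen=cv2.connectedComponentsWithStats((s[144:166,250:276]>100).astype(np.uint8)); print(cen+[250,144],st)
ts=(cen+[250,144])[1]
# circle of cap3 by threshold, excluding the edge below row 237
v,u=np.nonzero(im[218:238,209:230]>108); o3=np.array([u.mean()+209,v.mean()+218]); print(o3,len(u))
z=.055+.115
def res(p):
    e=[proj('top',car(p,*S[i],z))[0]-(o3 if uv is None else uv) for i,uv in O]
    e+=[0.7*(proj('scene',car(p,*S[i],z))[0]-uv) for i,uv in sO]
    e.append(proj('top',car(p,0,0,.2))[0]-[244.0,233.9])
    e.append(.7*(proj('top',car(p,.04,.036,.13))[0]-[238.6,257.6]))
    return np.ravel(e)
f=least_squares(res,[.53,.17,2.03]); p=f.x; print(p,np.degrees(p[2]),np.round(f.fun,1))
print('socket0',car(p,.04,.036,.063))
g=least_squares(lambda q:np.ravel([proj(c,[*q,.112])[0]-o for c,o in(('top',(408.93,248.39)),('scene',ts))]),[.49,-.17]);print('tube',g.x,g.fun)
# tube yaw & rack
for d in r.masks_of('top','rack')[:1]:
    m=d['region'].astype(np.uint8); c,_=cv2.findContours(m,0,2); print(cv2.minAreaRect(max(c,key=len)))
s=r.get_state(); from scipy.spatial.transform import Rotation as Ro
print(Ro.from_quat(s['eef_rot']).as_matrix().round(3),s['clock'])
E
```

```text
[[261.47852761 161.88343558]
 [262.90709046 151.55745721]] [[  0  12  25  10 163]
 [  0   0  26  22 409]]
[219.28865979 227.52061856] 194
[0.53418125 0.1733702  2.0251147 ] 116.03052548063275 [ 0.5  0.1  0.2 -0.1  0.3  0.1  0.2  0.4  0.2  0.6 -0.6 -0.1 -0.1  0.6]
socket0 [0.48427908 0.19351402 0.063     ]
tube [ 0.49204125 -0.17466349] [ 0.14645149  1.22073995 -0.23671203  2.03016765]
((416.0419921875, 236.19078063964844), (41.05813217163086, 62.974029541015625), 77.59258270263672)
[[ 0.903  0.43   0.   ]
 [ 0.43  -0.903 -0.   ]
 [ 0.     0.    -1.   ]] 1.65
```

```bash
R='{"dx":0.0645,"dy":0.1111,"hand":0}'
python3 -m jog '[{"dx":0.0645,"dy":0.1111,"hand":0},{"dx":0.0645,"dy":0.1111,"hand":0},{"dx":0.0645,"dy":0.1111,"hand":0},{"dx":0.0645,"dy":0.1111,"hand":0},{"dx":0.0645,"dy":0.1111,"hand":0}]' 20
python3 -m jog '[{"dx":0.0645,"dy":0.1111,"hand":0},{"dx":0.0645,"dy":0.1111,"hand":0},{"dx":0.0645,"dy":0.1111,"hand":0},{"dx":0.0645,"dy":0.1111,"hand":0},{"dx":0.0645,"dy":0.1111,"hand":0}]'
```

```text
invalid input
invalid input
```

```bash
python3 -m jog '[{"wx":0,"wy":0,"wz":0,"dx":0.0645,"dy":0.1111,"dz":0,"hand":0},{"wx":0,"wy":0,"wz":0,"dx":0.0645,"dy":0.1111,"dz":0,"hand":0},{"wx":0,"wy":0,"wz":0,"dx":0.0645,"dy":0.1111,"dz":0,"hand":0},{"wx":0,"wy":0,"wz":0,"dx":0.0645,"dy":0.1111,"dz":0,"hand":0},{"wx":0,"wy":0,"wz":0,"dx":0.0645,"dy":0.1111,"dz":0,"hand":0}]' 20
```

```text
clock: 2.07
tool_pos: [0.3502, -0.4241, 0.2389]
eef_rot: [0.975, 0.22, 0.0, 0.0]
contact_force: [1.8, -1.2, 0.3]
opening: 1.001
finger_force: 0.0
```

```bash
python3 -m jog '[{"wx":0,"wy":0,"wz":0,"dx":0.0645,"dy":0.1111,"dz":0,"hand":0},{"wx":0,"wy":0,"wz":0,"dx":0.0645,"dy":0.1111,"dz":0,"hand":0},{"wx":0,"wy":0,"wz":0,"dx":0.0645,"dy":0.1111,"dz":0,"hand":0},{"wx":0,"wy":0,"wz":0,"dx":0.0645,"dy":0.1111,"dz":0,"hand":0},{"wx":0,"wy":0,"wz":0,"dx":0.0645,"dy":0.1111,"dz":0,"hand":0}]' >/dev/null
python3 -m jog '[{"wx":0,"wy":0,"wz":0,"dx":0.0645,"dy":0.1111,"dz":0,"hand":0.3},{"wx":0,"wy":0,"wz":0,"dx":0.0645,"dy":0.1111,"dz":0,"hand":0.3},{"wx":0,"wy":0,"wz":0,"dx":0.0645,"dy":0.1111,"dz":0,"hand":0.3},{"wx":0,"wy":0,"wz":0,"dx":0.0645,"dy":0.1111,"dz":-0.1,"hand":0.3},{"wx":0,"wy":0,"wz":0,"dx":0,"dy":0,"dz":-0.1,"hand":0.3}]'
python3 - <<'E'
from h import *
s=r.get_state(); print(s['tool_pos'],s['opening'],s['clock'])
im=r.snapshot('scene'); print([(round(d['p'],2),np.round(d['bbox'])) for d in r.search_frame('scene','tube')][:3])
cv2.imwrite('pics/s1.png',cv2.resize(im[90:220,190:350,::-1],None,fx=4,fy=4,interpolation=cv2.INTER_CUBIC))
g=least_squares(lambda q:proj('top',[*q,.112])[0]-[408.93,248.39],[.49,-.17]);print(g.x)
E
```

```text
clock: 2.9
tool_pos: [0.5006, -0.1678, 0.1897]
eef_rot: [0.974, 0.226, 0.005, -0.001]
contact_force: [0.1, -0.2, 0.1]
opening: 0.703
finger_force: 0.0
[ 0.50062049 -0.16781823  0.18970293] 0.7031693969267692 2.9
[(0.69, array([251., 150., 268., 172.]))]
[ 0.49470098 -0.17446645]
```

View pics/s1.png

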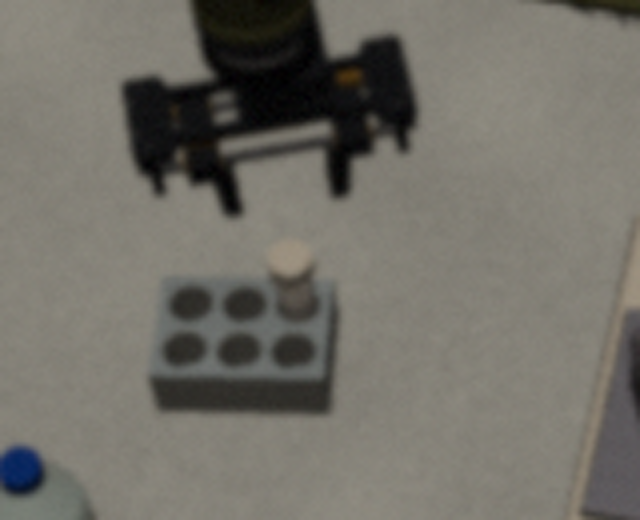

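The tool is above the tube, and the cap top is at about (262.8,154) px in the scene camera. I'll check that against the estimate and let the arm settle.

```bash
python3 -m jog '[{"wx":0,"wy":0,"wz":0,"dx":0,"dy":0,"dz":0,"hand":0.3},{"wx":0,"wy":0,"wz":0,"dx":0,"dy":0,"dz":0,"hand":0.3}]'
python3 - <<'E'
from h import *
print(proj('scene',[.4947,-.1745,.112]))
g=least_squares(lambda q:np.ravel([proj(c,[*q,.112])[0]-o for c,o in(('top',(408.93,248.39)),('scene',(262.75,154)))]),[.49,-.17]);print('tube',g.x,g.fun)
s=r.get_state(); print(s['tool_pos'],s['eef_rot'])
E
```

```text
clock: 3.17
tool_pos: [0.4946, -0.177, 0.1897]
eef_rot: [0.976, 0.219, 0.0, 0.001]
contact_force: [0.7, 0.5, 0.7]
opening: 0.702
finger_force: 0.0
[[262.45993782 154.30743994]]
tube [ 0.49433285 -0.17425487] [-0.08832494  0.17212802 -0.17393089  0.22475029]
[ 0.49460761 -0.17700341  0.18971222] [9.75639407e-01 2.19378995e-01 2.30466422e-04 7.42599831e-04]
```

```bash
python3 -m jog '[{"wx":0,"wy":0,"wz":0,"dx":0,"dy":0.01,"dz":-0.09,"hand":0.3},{"wx":0,"wy":0,"wz":0,"dx":0,"dy":0,"dz":-0.09,"hand":0.3},{"wx":0,"wy":0,"wz":0,"dx":0,"dy":0,"dz":-0.09,"hand":0.3},{"wx":0,"wy":0,"wz":0,"dx":0,"dy":0,"dz":-0.09,"hand":0.3},{"wx":0,"wy":0,"wz":0,"dx":0,"dy":0,"dz":-0.056,"hand":0.3}]'
python3 -m jog '[{"wx":0,"wy":0,"wz":0,"dx":0,"dy":0,"dz":0,"hand":0.3},{"wx":0,"wy":0,"wz":0,"dx":0,"dy":0,"dz":0,"hand":0.3},{"wx":0,"wy":0,"wz":0,"dx":0,"dy":0,"dz":0,"hand":0.3}]'
python3 -m jog '[{"wx":0,"wy":0,"wz":0,"dx":0,"dy":0,"dz":0,"hand":1},{"wx":0,"wy":0,"wz":0,"dx":0,"dy":0,"dz":0,"hand":1},{"wx":0,"wy":0,"wz":0,"dx":0,"dy":0,"dz":0,"hand":1},{"wx":0,"wy":0,"wz":0,"dx":0,"dy":0,"dz":0,"hand":1},{"wx":0,"wy":0,"wz":0,"dx":0,"dy":0,"dz":0,"hand":1}]' 20
```

```text
clock: 3.58
tool_pos: [0.4946, -0.1746, 0.0845]
eef_rot: [0.976, 0.219, 0.0, 0.001]
contact_force: [-0.5, 0.3, 0.2]
opening: 0.701
finger_force: 0.0
clock: 3.83
tool_pos: [0.4956, -0.174, 0.0863]
eef_rot: [0.976, 0.22, 0.001, 0.001]
contact_force: [-0.2, 0.1, 0.1]
opening: 0.702
finger_force: 0.0
clock: 4.25
tool_pos: [0.4949, -0.1729, 0.0851]
eef_rot: [0.975, 0.221, 0.0, 0.0]
contact_force: [-0.5, -0.4, 1.6]
opening: 0.378
finger_force: 20.0
```

```bash
python3 -m jog '[{"wx":0,"wy":0,"wz":0,"dx":0,"dy":0,"dz":0.04,"hand":1},{"wx":0,"wy":0,"wz":0,"dx":0,"dy":0,"dz":0.08,"hand":1},{"wx":0,"wy":0,"wz":0,"dx":0,"dy":0,"dz":0.1,"hand":1},{"wx":0,"wy":0,"wz":0,"dx":0,"dy":0,"dz":0.1,"hand":1},{"wx":0,"wy":0,"wz":0,"dx":0,"dy":0,"dz":0.1,"hand":1}]'
python3 -m jog '[{"wx":0,"wy":0,"wz":0,"dx":0,"dy":0,"dz":0.1,"hand":1},{"wx":0,"wy":0,"wz":0,"dx":0,"dy":0,"dz":0.1,"hand":1},{"wx":0,"wy":0,"wz":0,"dx":0,"dy":0,"dz":0.1,"hand":1},{"wx":0,"wy":0,"wz":0,"dx":0,"dy":0,"dz":0.1,"hand":1},{"wx":0,"wy":0,"wz":0,"dx":0,"dy":0,"dz":0.08,"hand":1}]'
python3 -m jog '[{"wx":0,"wy":0,"wz":0,"dx":0,"dy":0.04,"dz":0,"hand":1},{"wx":0,"wy":0,"wz":0,"dx":-0.004,"dy":0.08,"dz":0,"hand":1},{"wx":0,"wy":0,"wz":0,"dx":-0.004,"dy":0.1,"dz":0,"hand":1},{"wx":0,"wy":0,"wz":0,"dx":-0.004,"dy":0.1,"dz":0,"hand":1},{"wx":0,"wy":0,"wz":0,"dx":-0.004,"dy":0.12,"dz":0,"hand":1}]'
```

```text
clock: 4.67
tool_pos: [0.4942, -0.1727, 0.1913]
eef_rot: [0.975, 0.221, -0.0, -0.0]
contact_force: [0.4, -0.2, -0.6]
opening: 0.377
finger_force: 20.0
clock: 5.08
tool_pos: [0.4945, -0.1727, 0.3123]
eef_rot: [0.975, 0.221, 0.001, 0.0]
contact_force: [0.2, 0.5, -0.1]
opening: 0.376
finger_force: 20.0
clock: 5.5
tool_pos: [0.4895, -0.0623, 0.3092]
eef_rot: [0.976, 0.22, -0.001, 0.0]
contact_force: [0.5, 0.1, -0.2]
opening: 0.376
finger_force: 20.0
```

```bash
python3 -m jog '[{"wx":0,"wy":0,"wz":0,"dx":-0.004,"dy":0.12,"dz":0,"hand":1},{"wx":0,"wy":0,"wz":0,"dx":-0.004,"dy":0.12,"dz":0,"hand":1},{"wx":0,"wy":0,"wz":0,"dx":-0.004,"dy":0.12,"dz":0,"hand":1},{"wx":0,"wy":0,"wz":0,"dx":-0.004,"dy":0.12,"dz":0,"hand":1},{"wx":0,"wy":0,"wz":0,"dx":-0.004,"dy":0.12,"dz":0,"hand":1}]'
python3 -m jog '[{"wx":0,"wy":0,"wz":0,"dx":-0.004,"dy":0.12,"dz":0,"hand":1},{"wx":0,"wy":0,"wz":0,"dx":0,"dy":0.12,"dz":0,"hand":1},{"wx":0,"wy":0,"wz":0,"dx":0,"dy":0.1,"dz":0,"hand":1},{"wx":0,"wy":0,"wz":0,"dx":0,"dy":0.06,"dz":0,"hand":1},{"wx":0,"wy":0,"wz":0,"dx":0,"dy":0.03,"dz":0,"hand":1}]'
python3 -m jog '[{"wx":0,"wy":0,"wz":0,"dx":0,"dy":0,"dz":0,"hand":1},{"wx":0,"wy":0,"wz":0,"dx":0,"dy":0,"dz":0,"hand":1},{"wx":0,"wy":0,"wz":0,"dx":0,"dy":0,"dz":0,"hand":1}]'
python3 - <<'E'
from h import *
s=r.get_state(); print(s['tool_pos'],s['eef_rot'],s['contact_force'],s['moment'])
im=r.snapshot('scene'); print([(round(d['p'],2),np.round(d['bbox'])) for d in r.search_frame('scene','tube')][:4])
cv2.imwrite('pics/s2.png',cv2.resize(im[80:250,300:470,::-1],None,fx=3.5,fy=3.5,interpolation=cv2.INTER_CUBIC))
tp=s['tool_pos']; print(proj('scene',[tp-[0,0,.0803],tp-[0,0,.0803]+[0,0,.085]]))
E
```

```text
clock: 5.92
tool_pos: [0.4843, 0.0889, 0.3092]
eef_rot: [0.975, 0.221, -0.001, -0.0]
contact_force: [0.5, -0.1, -0.9]
opening: 0.373
finger_force: 20.0
clock: 6.33
tool_pos: [0.4831, 0.198, 0.3092]
eef_rot: [0.975, 0.223, -0.001, -0.001]
contact_force: [0.3, -0.1, -0.4]
opening: 0.376
finger_force: 20.0
clock: 6.58
tool_pos: [0.4846, 0.1928, 0.3095]
eef_rot: [0.976, 0.219, -0.0, 0.001]
contact_force: [-0.1, 0.0, -1.9]
opening: 0.378
finger_force: 20.0
[0.48460871 0.19282036 0.30949836] [ 9.75614643e-01  2.19488802e-01 -4.69951221e-04  7.17126736e-04] [-0.05112136  0.03126678 -1.94510986] [-0.00095645  0.00850657  0.00386577]
[(0.73, array([383., 124., 402., 152.])), (0.65, array([357., 187., 373., 203.])), (0.21, array([346., 164., 404., 219.]))]
[[391.07196219 150.62961568]
 [394.86660798 130.35525912]]
```

View pics/s2.png

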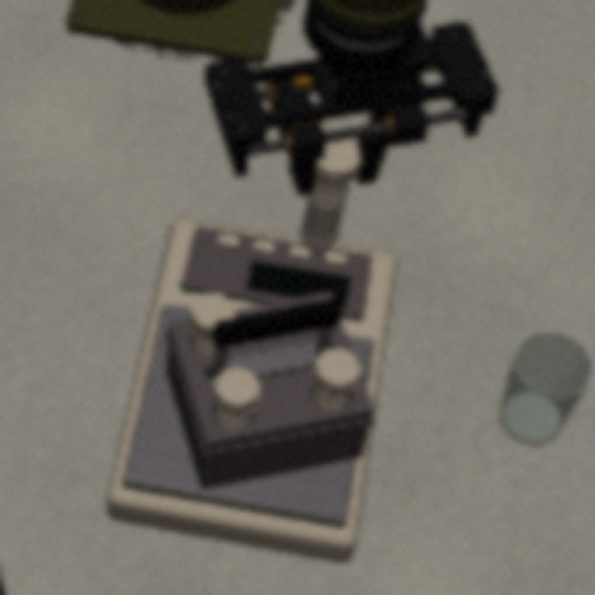

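The held tube's bottom is at about (391,150.6) px, as predicted. I'll lower it to just above the socket mouth and check with an overlay.

```bash
python3 -m jog '[{"wx":0,"wy":0,"wz":0,"dx":0,"dy":0,"dz":-0.06,"hand":1},{"wx":0,"wy":0,"wz":0,"dx":0,"dy":0,"dz":-0.08,"hand":1},{"wx":0,"wy":0,"wz":0,"dx":0,"dy":0,"dz":-0.08,"hand":1},{"wx":0,"wy":0,"wz":0,"dx":0,"dy":0,"dz":-0.08,"hand":1},{"wx":0,"wy":0,"wz":0,"dx":0,"dy":0,"dz":-0.06,"hand":1}]'
python3 -m jog '[{"wx":0,"wy":0,"wz":0,"dx":0,"dy":0,"dz":0,"hand":1},{"wx":0,"wy":0,"wz":0,"dx":0,"dy":0,"dz":0,"hand":1},{"wx":0,"wy":0,"wz":0,"dx":0,"dy":0,"dz":0,"hand":1}]'
cat > ov.py <<'E'
from h import *
import sys
s=r.get_state(); tp=s['tool_pos']; print(tp,s['contact_force'],s['clock'])
p=[.5342,.1734,2.0251]
ims={c:r.snapshot(c) for c in('scene','top')}
def ov(c,name,u0,v0,w,h,f,b=tp-[0,0,.0803]):
    im=cv2.resize(ims[c][v0:v0+h,u0:u0+w,::-1],None,fx=f,fy=f,interpolation=cv2.INTER_CUBIC)
    im=cv2.convertScaleAbs(im,alpha=1.7)
    def pl(P,col): cv2.polylines(im,[np.round((proj(c,P)-[u0-.5*(1-1/f),v0-.5*(1-1/f)])*f).astype(int).reshape(-1,1,2)],True,col,1)
    ci=lambda rr,z,q:np.c_[q[0]+rr*np.cos(a),q[1]+rr*np.sin(a),0*a+z]
    pts=np.vstack([ci(.0145,b[2]+.085,b)]+[ci(.0145*np.sin(t),b[2]+.0145*(1-np.cos(t)),b) for t in np.linspace(.05,1.57,12)])
    hull=cv2.convexHull(proj(c,pts).astype(np.float32))[:,0]
    cv2.polylines(im,[np.round((hull-[u0,v0]+.5)*f).astype(int)],True,(0,255,0),1)
    pl(ci(.017,b[2]+.107,b),(0,255,0))
    pl(ci(.0165,.13,car(p,.04,.036,0)),(0,0,255))
    for q in((-.04,.036),(-.04,-.036),(.04,-.036)): pl(ci(.017,.17,car(p,*q,0)),(255,0,0))
    pl(np.array([car(p,x,y,.13) for x,y in((.07,.06),(-.07,.06),(-.07,-.06),(.07,-.06))]),(255,255,0))
    cv2.imwrite(name,im); return im
E
python3 - <<'E'
from ov import *
x=ov('scene','pics/s3.png',340,115,80,90,6)
E
```

```text
clock: 7.1
tool_pos: [0.4844, 0.1932, 0.2185]
eef_rot: [0.976, 0.22, -0.001, 0.0]
contact_force: [-0.2, -0.1, -1.0]
opening: 0.379
finger_force: 20.0
clock: 7.35
tool_pos: [0.4854, 0.1944, 0.2206]
eef_rot: [0.975, 0.22, 0.001, -0.0]
contact_force: [-0.1, -0.4, -0.2]
opening: 0.38
finger_force: 20.0
[0.48542918 0.19444395 0.22062743] [-0.10515984 -0.38674215 -0.17477343] 7.35
```

View pics/s3.png

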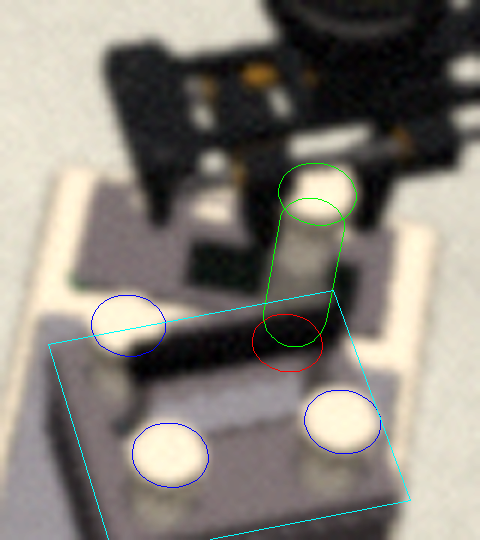

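The overlay lines up to within a pixel: the three caps, the carrier and the held tube. I'll lower it gently.

```bash
python3 -m jog '[{"wx":0,"wy":0,"wz":0,"dx":0,"dy":0,"dz":-0.02,"hand":1},{"wx":0,"wy":0,"wz":0,"dx":0,"dy":0,"dz":-0.02,"hand":1},{"wx":0,"wy":0,"wz":0,"dx":0,"dy":0,"dz":-0.02,"hand":1},{"wx":0,"wy":0,"wz":0,"dx":0,"dy":0,"dz":-0.02,"hand":1}]'
python3 -m jog '[{"wx":0,"wy":0,"wz":0,"dx":0,"dy":0,"dz":-0.02,"hand":1},{"wx":0,"wy":0,"wz":0,"dx":0,"dy":0,"dz":-0.02,"hand":1},{"wx":0,"wy":0,"wz":0,"dx":0,"dy":0,"dz":0,"hand":1}]'
python3 -m jog '[{"wx":0,"wy":0,"wz":0,"dx":0,"dy":0,"dz":0,"hand":1},{"wx":0,"wy":0,"wz":0,"dx":0,"dy":0,"dz":0,"hand":1}]'
```

```text
clock: 7.78
tool_pos: [0.4846, 0.1946, 0.1992]
eef_rot: [0.975, 0.221, -0.0, 0.0]
contact_force: [-0.0, 0.3, -0.4]
opening: 0.374
finger_force: 20.0
clock: 8.03
tool_pos: [0.4841, 0.1943, 0.1886]
eef_rot: [0.975, 0.221, -0.001, 0.0]
contact_force: [-0.0, -0.5, -1.2]
opening: 0.381
finger_force: 20.0
clock: 8.2
tool_pos: [0.4848, 0.1947, 0.1898]
eef_rot: [0.975, 0.221, 0.0, 0.0]
contact_force: [0.5, 0.2, -1.2]
opening: 0.38
finger_force: 20.0
```

```bash
python3 -m jog '[{"wx":0,"wy":0,"wz":0,"dx":0,"dy":-0.003,"dz":-0.02,"hand":1},{"wx":0,"wy":0,"wz":0,"dx":0,"dy":0,"dz":-0.02,"hand":1},{"wx":0,"wy":0,"wz":0,"dx":0,"dy":0,"dz":-0.02,"hand":1},{"wx":0,"wy":0,"wz":0,"dx":0,"dy":0,"dz":-0.02,"hand":1}]'
python3 -m jog '[{"wx":0,"wy":0,"wz":0,"dx":0,"dy":0,"dz":-0.02,"hand":1},{"wx":0,"wy":0,"wz":0,"dx":0,"dy":0,"dz":-0.02,"hand":1},{"wx":0,"wy":0,"wz":0,"dx":0,"dy":0,"dz":-0.02,"hand":1},{"wx":0,"wy":0,"wz":0,"dx":0,"dy":0,"dz":0,"hand":1},{"wx":0,"wy":0,"wz":0,"dx":0,"dy":0,"dz":0,"hand":1}]'
python3 -m jog '[{"wx":0,"wy":0,"wz":0,"dx":0,"dy":0,"dz":-0.006,"hand":1},{"wx":0,"wy":0,"wz":0,"dx":0,"dy":0,"dz":-0.006,"hand":1},{"wx":0,"wy":0,"wz":0,"dx":0,"dy":0,"dz":0,"hand":1}]'
```

```text
clock: 8.53
tool_pos: [0.4846, 0.1938, 0.1691]
eef_rot: [0.975, 0.221, -0.0, 0.0]
contact_force: [0.8, -0.1, -0.8]
opening: 0.376
finger_force: 20.0
clock: 8.95
tool_pos: [0.4845, 0.1938, 0.1544]
eef_rot: [0.975, 0.221, -0.0, 0.0]
contact_force: [-0.2, 0.4, -0.1]
opening: 0.376
finger_force: 20.0
clock: 9.2
tool_pos: [0.4847, 0.1939, 0.1517]
eef_rot: [0.975, 0.221, 0.0, 0.0]
contact_force: [-0.5, -0.3, -1.3]
opening: 0.377
finger_force: 20.0
```

```bash
python3 -m jog '[{"wx":0,"wy":0,"wz":0,"dx":0,"dy":0,"dz":-0.008,"hand":1},{"wx":0,"wy":0,"wz":0,"dx":0,"dy":0,"dz":-0.008,"hand":1},{"wx":0,"wy":0,"wz":0,"dx":0,"dy":0,"dz":-0.008,"hand":1},{"wx":0,"wy":0,"wz":0,"dx":0,"dy":0,"dz":0,"hand":1}]'
python3 - <<'E'
from plant import r
print(r.get_state()['contact_force'],r.get_state()['tool_pos'])
for i in range(3): r.snapshot('top'); s=r.get_state(); print(s['contact_force'].round(1),s['tool_pos'].round(4))
E
```

```text
clock: 9.53
tool_pos: [0.4845, 0.1938, 0.1454]
eef_rot: [0.975, 0.221, -0.0, 0.0]
contact_force: [0.1, 0.3, -0.7]
opening: 0.374
finger_force: 20.0
[ 0.0638665   0.27565065 -0.73158313] [0.48447216 0.19379261 0.14535037]
[ 0.6  0.1 -0.8] [0.4845 0.1938 0.1455]
[ 0.3 -0.3 -0.3] [0.4846 0.1939 0.1456]
[1.3 0.2 0.3] [0.4847 0.1939 0.1457]
```

```bash
python3 -m jog '[{"wx":0,"wy":0,"wz":0,"dx":0,"dy":0,"dz":-0.004,"hand":1},{"wx":0,"wy":0,"wz":0,"dx":0,"dy":0,"dz":0,"hand":1}]'
python3 - <<'E'
from plant import r
for i in range(4): r.snapshot('top'); s=r.get_state(); print(s['contact_force'].round(1),s['tool_pos'].round(4))
E
```

```text
clock: 9.85
tool_pos: [0.4847, 0.1939, 0.1447]
eef_rot: [0.975, 0.221, 0.0, 0.0]
contact_force: [-0.5, 0.2, -2.0]
opening: 0.381
finger_force: 20.0
[-0.7  0.9 -0.1] [0.4847 0.1939 0.1447]
[-0.7 -0.1 -0.6] [0.4847 0.1939 0.1448]
[-0.3 -0.2 -0.4] [0.4847 0.1939 0.1448]
[ 0.   0.7 -1. ] [0.4847 0.1939 0.1448]
```

```bash
cat > f.py <<'E'
from plant import r
import numpy as np
F=[]
for i in range(4): r.snapshot('top'); s=r.get_state(); F.append(s['contact_force'])
print(np.mean(F,0).round(2),s['tool_pos'].round(4),s['opening'].round(3),s['clock'])
E
python3 -m jog '[{"wx":0,"wy":0,"wz":0,"dx":0,"dy":0,"dz":-0.003,"hand":1},{"wx":0,"wy":0,"wz":0,"dx":0,"dy":0,"dz":0,"hand":1}]' >/dev/null; python3 f.py
python3 -m jog '[{"wx":0,"wy":0,"wz":0,"dx":0,"dy":0,"dz":-0.002,"hand":1},{"wx":0,"wy":0,"wz":0,"dx":0,"dy":0,"dz":0,"hand":1}]'>/dev/null; python3 f.py
```

```text
Traceback (most recent call last):
  File "f.py", line 5, in <module>
    print(np.mean(F,0).round(2),s['tool_pos'].round(4),s['opening'].round(3),s['clock'])
                                                       ^^^^^^^^^^^^^^^^^^
AttributeError: 'float' object has no attribute 'round'
Traceback (most recent call last):
  File "f.py", line 5, in <module>
    print(np.mean(F,0).round(2),s['tool_pos'].round(4),s['opening'].round(3),s['clock'])
                                                       ^^^^^^^^^^^^^^^^^^
AttributeError: 'float' object has no attribute 'round'
```

```bash
sed -i "s/s\['opening'\].round(3)/s['opening']/" f.py; python3 f.py
```

```text
[ 0.21  0.41 -0.59] [0.4847 0.1939 0.1435] 0.3786607117874288 10.9833
```

```bash
python3 -m jog '[{"wx":0,"wy":0,"wz":0,"dx":0,"dy":0,"dz":-0.002,"hand":1},{"wx":0,"wy":0,"wz":0,"dx":0,"dy":0,"dz":0,"hand":1}]' >/dev/null; python3 f.py
python3 -m jog '[{"wx":0,"wy":0,"wz":0,"dx":0,"dy":0,"dz":-0.002,"hand":1},{"wx":0,"wy":0,"wz":0,"dx":0,"dy":0,"dz":0,"hand":1}]'>/dev/null; python3 f.py
```

```text
[ 0.23 -0.07  1.42] [0.4848 0.194  0.1431] 0.37639449715921647 11.35
[0.01 0.13 5.28] [0.4852 0.1941 0.1429] 0.37654526833824326 11.7167
```

```bash
python3 -m jog '[{"wx":0,"wy":0,"wz":0,"dx":0,"dy":0,"dz":0.0025,"hand":1},{"wx":0,"wy":0,"wz":0,"dx":0,"dy":0,"dz":0,"hand":1}]' >/dev/null; python3 f.py
python3 -m jog '[{"wx":0,"wy":0,"wz":0,"dx":0,"dy":0,"dz":0,"hand":0.45},{"wx":0,"wy":0,"wz":0,"dx":0,"dy":0,"dz":0,"hand":0.45},{"wx":0,"wy":0,"wz":0,"dx":0,"dy":0,"dz":0,"hand":0.45},{"wx":0,"wy":0,"wz":0,"dx":0,"dy":0,"dz":0,"hand":0.45},{"wx":0,"wy":0,"wz":0,"dx":0,"dy":0,"dz":0,"hand":0.45}]'
python3 -m jog '[{"wx":0,"wy":0,"wz":0,"dx":0,"dy":0,"dz":0.02,"hand":0.45},{"wx":0,"wy":0,"wz":0,"dx":0,"dy":0,"dz":0.04,"hand":0.45},{"wx":0,"wy":0,"wz":0,"dx":0,"dy":0,"dz":0.08,"hand":0.45},{"wx":0,"wy":0,"wz":0,"dx":0,"dy":0,"dz":0.1,"hand":0.45},{"wx":0,"wy":0,"wz":0,"dx":0,"dy":0,"dz":0.12,"hand":0.45}]'
python3 -m jog '[{"wx":0,"wy":0,"wz":0,"dx":0,"dy":0,"dz":0.12,"hand":0.45},{"wx":0,"wy":0,"wz":0,"dx":-0.12,"dy":0,"dz":0,"hand":0.45},{"wx":0,"wy":0,"wz":0,"dx":-0.12,"dy":0,"dz":0,"hand":0.45},{"wx":0,"wy":0,"wz":0,"dx":0,"dy":0,"dz":0,"hand":0.45},{"wx":0,"wy":0,"wz":0,"dx":0,"dy":0,"dz":0,"hand":0.45}]'
python3 - <<'E'
from ov import *
b=np.array([*car(p,.04,.036,.063)])
ov('scene','pics/s4.png',330,130,100,100,6,b); ov('top','pics/t4.png',190,180,120,100,6,b)
E
```

```text
[ 0.09 -0.01  2.03] [0.4847 0.1939 0.1431] 0.380043922023969 12.0833
clock: 12.5
tool_pos: [0.4846, 0.1939, 0.143]
eef_rot: [0.975, 0.221, -0.0, 0.0]
contact_force: [0.6, -0.1, 0.6]
opening: 0.55
finger_force: 0.0
clock: 12.92
tool_pos: [0.4839, 0.1935, 0.2341]
eef_rot: [0.975, 0.221, -0.001, 0.0]
contact_force: [0.1, 0.8, -0.7]
opening: 0.55
finger_force: 0.0
clock: 13.33
tool_pos: [0.4236, 0.1939, 0.2642]
eef_rot: [0.975, 0.221, 0.0, 0.0]
contact_force: [0.0, -0.3, -0.2]
opening: 0.548
finger_force: 0.0
[0.42355621 0.1939476  0.26422782] [ 0.03125386 -0.32391399 -0.22201119] 13.3333
```

View pics/t4.png

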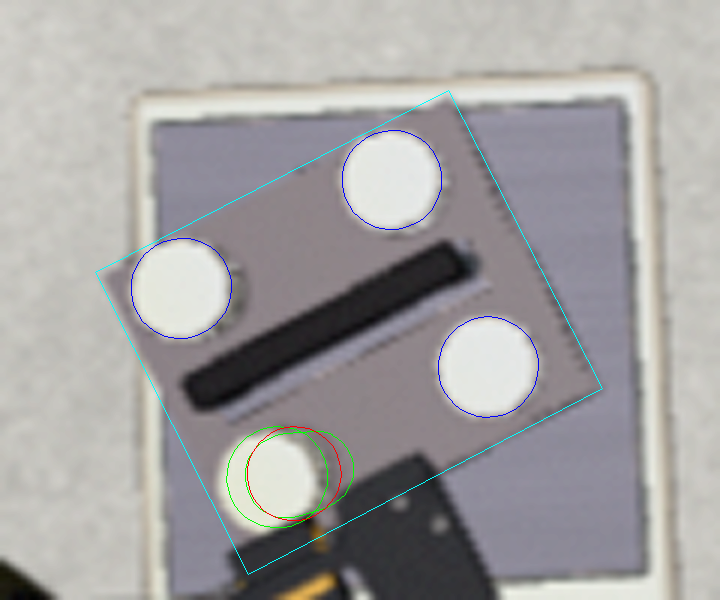

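View pics/s4.png

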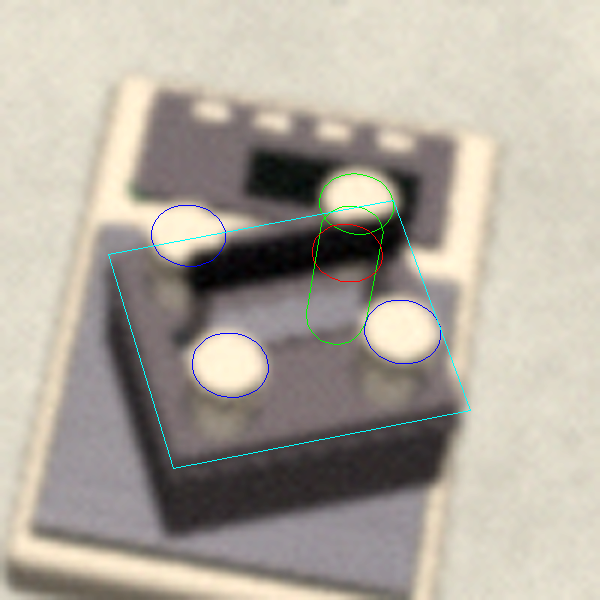

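The new cap is seated with a lean of about 3 mm within the play, and contact came at the expected height. The carrier hasn't moved. Next is the handle, after a check of joint 7.

```bash
python3 -c "
from plant import r
print(r.get_state()['q'].round(2))"
python3 -m jog '[{"wx":0,"wy":0,"wz":0.0608,"dx":0.034,"dy":-0.0063,"dz":0,"hand":0.4},{"wx":0,"wy":0,"wz":0.0608,"dx":0.034,"dy":-0.0063,"dz":0,"hand":0.4}]'
python3 -c "
from plant import r
print(r.get_state()['q'].round(2))"
```

```text
[-0.4   0.45 -0.19  1.99  0.13  0.71 -1.8 ]
clock: 13.6
tool_pos: [0.4429, 0.1909, 0.2633]
eef_rot: [0.94, 0.34, 0.001, 0.0]
contact_force: [0.4, 0.3, -0.4]
opening: 0.599
finger_force: 0.0
[-0.33  0.48 -0.27  1.95  0.18  0.74 -1.58]
```

q7 is moving toward 0, so I'll continue with 11 more rows.

```bash
python3 -m jog '[{"wx":0,"wy":0,"wz":0.0608,"dx":0.034,"dy":-0.0063,"dz":0,"hand":0.4},{"wx":0,"wy":0,"wz":0.0608,"dx":0.034,"dy":-0.0063,"dz":0,"hand":0.4},{"wx":0,"wy":0,"wz":0.0608,"dx":0.034,"dy":-0.0063,"dz":0,"hand":0.4},{"wx":0,"wy":0,"wz":0.0608,"dx":0.034,"dy":-0.0063,"dz":0,"hand":0.4},{"wx":0,"wy":0,"wz":0.0608,"dx":0.034,"dy":-0.0063,"dz":0,"hand":0.4}]' >/dev/null
python3 -m jog '[{"wx":0,"wy":0,"wz":0.0608,"dx":0.034,"dy":-0.0063,"dz":0,"hand":0.4},{"wx":0,"wy":0,"wz":0.0608,"dx":0.034,"dy":-0.0063,"dz":0,"hand":0.4},{"wx":0,"wy":0,"wz":0.0608,"dx":0.034,"dy":-0.0063,"dz":0,"hand":0.4},{"wx":0,"wy":0,"wz":0.0608,"dx":0.034,"dy":-0.0063,"dz":0,"hand":0.4},{"wx":0,"wy":0,"wz":0.0608,"dx":0.034,"dy":-0.0063,"dz":0,"hand":0.4}]' >/dev/null
python3 -m jog '[{"wx":0,"wy":0,"wz":0.0608,"dx":0.034,"dy":-0.0063,"dz":0,"hand":0.4},{"wx":0,"wy":0,"wz":0,"dx":0,"dy":0,"dz":0,"hand":0.4},{"wx":0,"wy":0,"wz":0,"dx":0,"dy":0,"dz":0,"hand":0.4},{"wx":0,"wy":0,"wz":0,"dx":0,"dy":0,"dz":0,"hand":0.4}]'
python3 - <<'E'
from h import *
from scipy.spatial.transform import Rotation as Ro
s=r.get_state(); M=Ro.from_quat(s['eef_rot']).as_matrix(); print(s['tool_pos'],np.degrees(np.arctan2(M[1,1],M[0,1])),M[:,2].round(3),s['q'].round(2))
E
```

```text
clock: 14.77
tool_pos: [0.5351, 0.1734, 0.2629]
eef_rot: [0.531, 0.847, -0.0, -0.0]
contact_force: [0.6, 0.5, 0.2]
opening: 0.598
finger_force: 0.0
[0.53514781 0.17336167 0.26294383] 25.856621641273822 [-0.  0. -1.] [-0.02  0.64 -0.64  1.71  0.45  0.95 -0.39]
```

```bash
python3 -m jog '[{"wx":0,"wy":0,"wz":0,"dx":-0.003,"dy":0,"dz":-0.08,"hand":0.4},{"wx":0,"wy":0,"wz":0,"dx":0,"dy":0,"dz":-0.1,"hand":0.4},{"wx":0,"wy":0,"wz":0,"dx":0,"dy":0,"dz":-0.09,"hand":0.4},{"wx":0,"wy":0,"wz":0,"dx":0,"dy":0,"dz":-0.06,"hand":0.4},{"wx":0,"wy":0,"wz":0,"dx":0,"dy":0,"dz":-0.04,"hand":0.4}]'
python3 -m jog '[{"wx":0,"wy":0,"wz":0,"dx":0,"dy":0,"dz":0,"hand":0.4},{"wx":0,"wy":0,"wz":0,"dx":0,"dy":0,"dz":0,"hand":0.4},{"wx":0,"wy":0,"wz":0,"dx":0,"dy":0,"dz":0,"hand":0.4}]'
python3 -m jog '[{"wx":0,"wy":0,"wz":0,"dx":0,"dy":0,"dz":0,"hand":0.75},{"wx":0,"wy":0,"wz":0,"dx":0,"dy":0,"dz":0,"hand":0.75},{"wx":0,"wy":0,"wz":0,"dx":0,"dy":0,"dz":0,"hand":0.8},{"wx":0,"wy":0,"wz":0,"dx":0,"dy":0,"dz":0,"hand":0.82},{"wx":0,"wy":0,"wz":0,"dx":0,"dy":0,"dz":0,"hand":0.84}]' 10
python3 -m jog '[{"wx":0,"wy":0,"wz":0,"dx":0,"dy":0,"dz":0,"hand":1},{"wx":0,"wy":0,"wz":0,"dx":0,"dy":0,"dz":0,"hand":1},{"wx":0,"wy":0,"wz":0,"dx":0,"dy":0,"dz":0,"hand":1}]' 10
python3 -m jog '[{"wx":0,"wy":0,"wz":0,"dx":0,"dy":0,"dz":0,"hand":1},{"wx":0,"wy":0,"wz":0,"dx":0,"dy":0,"dz":0,"hand":1},{"wx":0,"wy":0,"wz":0,"dx":0,"dy":0,"dz":0,"hand":1}]' 50
```

```text
clock: 15.18
tool_pos: [0.5333, 0.1732, 0.1691]
eef_rot: [0.53, 0.848, -0.001, -0.001]
contact_force: [0.4, -0.4, -0.6]
opening: 0.601
finger_force: 0.0
clock: 15.43
tool_pos: [0.535, 0.174, 0.1717]
eef_rot: [0.53, 0.848, 0.001, 0.001]
contact_force: [-0.7, 0.1, 1.4]
opening: 0.6
finger_force: 0.0
clock: 15.85
tool_pos: [0.5346, 0.1734, 0.1709]
eef_rot: [0.53, 0.848, 0.0, 0.0]
contact_force: [0.2, -0.0, -0.7]
opening: 0.243
finger_force: 0.0
clock: 16.1
tool_pos: [0.534, 0.1731, 0.1705]
eef_rot: [0.529, 0.848, -0.001, -0.0]
contact_force: [-2.1, -0.9, 1.6]
opening: 0.154
finger_force: 10.0
clock: 16.35
tool_pos: [0.5341, 0.1731, 0.1706]
eef_rot: [0.529, 0.848, -0.0, -0.0]
contact_force: [-2.6, -1.3, 2.8]
opening: 0.154
finger_force: 50.0
```

Opening is 13.6 mm, so the bar is gripped. Now a slow lift of 80 mm (0.32).

```bash
python3 -m jog '[{"wx":0,"wy":0,"wz":0,"dx":0,"dy":0,"dz":0.004,"hand":1},{"wx":0,"wy":0,"wz":0,"dx":0,"dy":0,"dz":0.006,"hand":1},{"wx":0,"wy":0,"wz":0,"dx":0,"dy":0,"dz":0.01,"hand":1},{"wx":0,"wy":0,"wz":0,"dx":0,"dy":0,"dz":0.012,"hand":1},{"wx":0,"wy":0,"wz":0,"dx":0,"dy":0,"dz":0.014,"hand":1}]'
python3 - <<'E'
from h import *
im=r.snapshot('scene'); cv2.imwrite('pics/s5.png',cv2.resize(im[100:250,310:450,::-1],None,fx=4,fy=4,interpolation=cv2.INTER_CUBIC))
s=r.get_state(); print(s['contact_force'],s['moment'],s['tool_pos'])
E
```

```text
clock: 16.77
tool_pos: [0.5344, 0.1733, 0.182]
eef_rot: [0.529, 0.848, -0.0, -0.0]
contact_force: [0.2, -0.9, -6.7]
opening: 0.147
finger_force: 50.0
[ 0.21511582 -0.30831802 -5.98568439] [-0.04239619 -0.14698382 -0.02019583] [0.53475031 0.17360907 0.18285223]
```

```bash
python3 -m jog '[{"wx":0,"wy":0,"wz":0,"dx":0,"dy":0,"dz":0.016,"hand":1},{"wx":0,"wy":0,"wz":0,"dx":0,"dy":0,"dz":0.02,"hand":1},{"wx":0,"wy":0,"wz":0,"dx":0,"dy":0,"dz":0.02,"hand":1},{"wx":0,"wy":0,"wz":0,"dx":0,"dy":0,"dz":0.02,"hand":1},{"wx":0,"wy":0,"wz":0,"dx":0,"dy":0,"dz":0.02,"hand":1}]'
python3 -m jog '[{"wx":0,"wy":0,"wz":0,"dx":0,"dy":0,"dz":0.02,"hand":1},{"wx":0,"wy":0,"wz":0,"dx":0,"dy":0,"dz":0.02,"hand":1},{"wx":0,"wy":0,"wz":0,"dx":0,"dy":0,"dz":0.02,"hand":1},{"wx":0,"wy":0,"wz":0,"dx":0,"dy":0,"dz":0.02,"hand":1},{"wx":0,"wy":0,"wz":0,"dx":0,"dy":0,"dz":0.02,"hand":1}]'
python3 -m jog '[{"wx":0,"wy":0,"wz":0,"dx":0,"dy":0,"dz":0.02,"hand":1},{"wx":0,"wy":0,"wz":0,"dx":0,"dy":0,"dz":0.02,"hand":1},{"wx":0,"wy":0,"wz":0,"dx":0,"dy":0,"dz":0.018,"hand":1},{"wx":0,"wy":0,"wz":0,"dx":0,"dy":0,"dz":0.014,"hand":1},{"wx":0,"wy":0,"wz":0,"dx":0,"dy":0,"dz":0.008,"hand":1}]'
python3 -m jog '[{"wx":0,"wy":0,"wz":0,"dx":0,"dy":0,"dz":0.004,"hand":1},{"wx":0,"wy":0,"wz":0,"dx":0,"dy":0,"dz":0,"hand":1},{"wx":0,"wy":0,"wz":0,"dx":0,"dy":0,"dz":0,"hand":1},{"wx":0,"wy":0,"wz":0,"dx":0,"dy":0,"dz":0,"hand":1},{"wx":0,"wy":0,"wz":0,"dx":0,"dy":0,"dz":0,"hand":1}]'
python3 f.py
python3 - <<'E'
from h import *
im=r.snapshot('scene'); cv2.imwrite('pics/s6.png',cv2.resize(im[80:250,310:450,::-1],None,fx=3.5,fy=3.5,interpolation=cv2.INTER_CUBIC))
E
```

```text
clock: 17.23
tool_pos: [0.5345, 0.1735, 0.2068]
eef_rot: [0.529, 0.848, 0.0, 0.0]
contact_force: [0.0, -0.4, -6.1]
opening: 0.151
finger_force: 50.0
clock: 17.65
tool_pos: [0.5344, 0.1734, 0.2316]
eef_rot: [0.529, 0.848, 0.0, 0.0]
contact_force: [0.3, -0.2, -6.8]
opening: 0.151
finger_force: 50.0
clock: 18.07
tool_pos: [0.5346, 0.1736, 0.2517]
eef_rot: [0.529, 0.848, 0.0, 0.0]
contact_force: [0.5, 0.4, -6.7]
opening: 0.153
finger_force: 50.0
clock: 18.48
tool_pos: [0.5343, 0.1733, 0.2519]
eef_rot: [0.529, 0.848, -0.0, -0.0]
contact_force: [-0.0, 0.3, -6.7]
opening: 0.153
finger_force: 50.0
[-0.21  0.01 -6.03] [0.5344 0.1734 0.252 ] 0.15039289832813646 18.6833
```

View pics/s6.png

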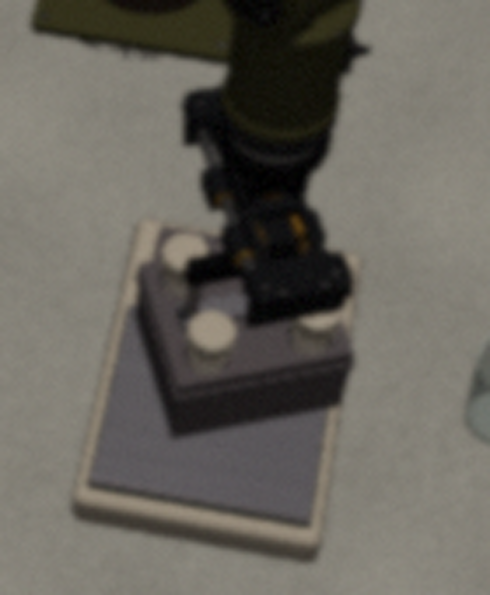

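The carrier is lifted 81 mm and looks level, with caps at about (370,174) and (363,151) px. A quick numeric check before handing in.

```bash
python3 - <<'E'
from h import *
p=[.5343,.1734,2.0251]; z=.055+.0814+.115
for q in((-.04,-.036),(-.04,.036),(.04,-.036)): print(proj('scene',car(p,*q,z)))
g=least_squares(lambda q:proj('top',[*q,.055])[0]-[256.7,237.5],[.5,.2]); print('pan',g.x, np.hypot(*(g.x-p[:2])))
E
```

```text
[[370.23138219 173.2565448 ]]
[[362.83593893 150.97403536]]
[[400.50610218 167.51211618]]
pan [0.52896058 0.16192479] 0.012656616285856289
```

Caps match the level prediction to about 1 px, and the carrier is 13 mm from the pan centre.

```bash
python3 -c "
from plant import r
print(r.get_state()['qd'].round(3)); print(r.finish_job())"
```

```text
[ 0.001  0.002 -0.    -0.001  0.002 -0.001 -0.001]
the job is handed in; nothing more can be done
None
```

The tube went gently into the empty socket (about 5 N at most) and was let go; the carrier is now held level and steady by its handle about 81 mm above the pan, and the job is handed in, though no verdict came back and the new tube was last seen before the lift.

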